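Unload the dead-weight tester

ROBOT

A 6-joint arm with a two-finger parallel gripper is mounted at the origin on the work surface. World frame = base frame: x ahead of the robot, y to its left, z up, the work surface at z = 0. Lengths are in m, angles in degrees, forces in N, time in s.
With the tool pointing down it reaches from about 0.35 to 0.875 m from the base axis. Payload 15.5 kg.
Tool frame: the origin (TCP) lies midway between the tips of the shut fingers; the grasp point (between the pads) lies 19 mm behind it; z points along the fingers, y is the line along which they close (so a half turn about z gives the same grasp; the last joint's range is limited). The gripper opens to 85 mm and grips with 20 to 120 N. Pads are 22 mm wide; open, the fingers measure 114 mm over their backs; the gripper's body (76 mm by 85 mm) begins 54 mm behind the grasp point. The pads swing forward as they close: fully open they stand 13 mm farther back than shut.
Start: joints at [67.523, 28.281, 77.091, -0, 74.628, -5.472], TCP at [0.183, 0.598, 0.231] pointing down, gripper open.
Joint ranges: [-166.48, 166.48], [-47.26, 123.95], [12.59, 153.08], [-70.14, 250.14], [6.76, 159.57], [-176.63, 176.63]. Speed limits (degrees/s): [108.29, 108.29, 147.25, 172.46, 172.46, 172.46].

INTERFACE

Orientations are given as [roll, pitch, yaw] about the fixed x, y, z axes, in that order (R = Rz(yaw) Ry(pitch) Rx(roll)).
In Python, from plant import arm gives the robot as it stands.
- The arm moves only by the shell command python3 -m pendant 'ROWS' [FORCE]. ROWS is JSON, a list of rows, each an object with "jaw": the opening in per cent of the stroke, from 0 (shut) to 100 (fully open); "translation": the shift along the tool's x, y, z in m, a list of three; "rotation": the turn, a rotation vector about the tool's x, y, z in degrees, a list of three. A call has 1 to 12 rows; each row is the pose to reach, as a shift and turn from the pose commanded when the call began, along the tool's axes at that moment; what a row does not reach only later rows make up. A row lasts 1/12 s, in which the tool goes at most 41.7 mm and 7.16 degrees, less where a joint would pass 70% of its speed; a pose out of reach is approached as far as the arm can. A call with a gripper value outside its range is refused whole. The fingers move at their own pace and stop on an object; FORCE is the grip in N (left out, the last holds). Time passes only in rows, so rows that repeat a pose let the fingers close. It gives the time, the measured TCP pose, the force, the opening and the grip force at its end, in the units of the state.
- arm.get_obs(): the state, without advancing time (a new reading comes with each control period).
- arm.camera(name): name is "side" or "top" or "wrist"; returns a dict with "img" (400x640x3 uint8, blue, green, red), "camera_matrix" (3x3 intrinsics, pixels), "rvec" (rotation vector, rad) and "tvec" (3), from world to camera coordinates, as OpenCV has them. Camera axes: x right, y down, z forward; pixel columns grow to the right and rows downward; lengths in m; the calibration is good to about 2 mm. A picture is of the moment at which its call begins. There is no depth.
- arm.sign_off(): hands the job in; it is judged then, once.
Trained networks look in the newest picture that a camera, given by its name, has taken for a name from the list of things; names that differ only in an ending like _2 or _b are one class to them, and where a whole thing is asked for, a point or a joint stands for the part that bears it (a point fixed in the world has none). Each returns a list of dicts, best first, with "p" (0 to 1); they miss things now and then, are a little off and sometimes report something else, mostly with a low value. They report only what shows in the picture. A call takes as long as a camera call. They do not tell look-alikes from the thing itself.
- arm.spot_in(camera, thing): "centre" ([x, y, z] in m, in the coordinates of the camera as it stood for that picture, good to about 4 mm: the middle of the surface that is visible of it).
- arm.regions_of(camera, thing): "mask" (400x640 bool, what is visible of it).
The state is a dict: "time_s": time; "joint_positions": joint angles; "qd": joint speeds; "joint_torque": joint torques, N m; "ee_pos": TCP position; "eef_rot": TCP orientation; "contact_force": force on the tool from outside, world axes, zero at the start; "moment": the same for the moment, N m; "opening": finger opening in m; "gripper_force": force on a finger pad.
Only numpy, scipy, OpenCV 4.12 (cv2) and the standard library are available. Lean on these libraries where they do the work, as an engineer would, in place of code of your own. Each camera call takes 0.05 s, during which the arm holds its last target. There are 200 camera calls.

TASK

The pressure calibration is finished: take the four stacked steel weights off the piston of the dead-weight tester, one at a time from the top, and put each straight away, lying flat on the felt at the bottom of the round well of the wooden case that fits it, a little wider than the weight. They are precision weights: lift each straight up off the one below, lower it all the way before letting go and never drop it; leave alone the small weight already in its case and the loose pressure gauge lying among the cases.

Things in the scene. Friction and masses are not known exactly. Their poses are not given: they have to be found in the camera images.
- weight33_center (a point): Loose round steel weight, 33 mm in diameter, 26 mm high, about 150 g (up to 12% either way); top of the stack. This point is on its axis, 13 mm above its underside; z is up along its axis. On top it has a centring boss 14 mm in diameter and 5 mm high (not counted in the 26 mm), and underneath a recess 22 mm in diameter and 8 mm deep that drops over the boss below, so it must be lifted straight up at first.
- weight44_center (a point): Loose round steel weight, 44 mm in diameter, 28 mm high, about 310 g (up to 12% either way); third from the bottom. This point is on its axis, 14 mm above its underside; z is up along its axis. On top it has a centring boss 14 mm in diameter and 5 mm high (not counted in the 28 mm), and underneath a recess 22 mm in diameter and 8 mm deep that drops over the boss below, so it must be lifted straight up at first.
- weight55_center (a point): Loose round steel weight, 55 mm in diameter, 30 mm high, about 530 g (up to 12% either way); second from the bottom. This point is on its axis, 15 mm above its underside; z is up along its axis. On top it has a centring boss 14 mm in diameter and 5 mm high (not counted in the 30 mm), and underneath a recess 22 mm in diameter and 8 mm deep that drops over the boss below, so it must be lifted straight up at first.
- weight66_center (a point): Loose round steel weight, 66 mm in diameter, 32 mm high, about 820 g (+-12%), at the bottom of the stack, on the tester's 54 mm carrier, 115 mm above the bench. This point is on its axis, 16 mm above its underside. Boss and recess as on the others. The tester is fixed, its housing 76 mm high; its oil cup is 114 mm high, its upright gauge 224 mm, some 195 mm from the stack, away from the cases.
- case33_well (a point): Open square wooden case of the 33 mm weight, 63 mm a side, 20 mm high, fixed to the bench, with a round well 43 mm in diameter and 7 mm deep, felt on its floor. This point is the centre of the well's floor, 13 mm above the bench; z is up, x and y are along the case's sides.
- case44_well (a point): Open square wooden case of the 44 mm weight, 74 mm a side, 20 mm high, fixed to the bench, with a round well 54 mm in diameter and 7 mm deep, felt on its floor. This point is the centre of the well's floor, 13 mm above the bench; z is up, x and y are along the case's sides.
- case55_well (a point): Open square wooden case of the 55 mm weight, 85 mm a side, 20 mm high, fixed to the bench, with a round well 65 mm in diameter and 7 mm deep, felt on its floor. This point is the centre of the well's floor, 13 mm above the bench; z is up, x and y are along the case's sides.
- case66_well (a point): Open square wooden case of the 66 mm weight, 96 mm a side, 20 mm high, fixed to the bench, with a round well 76 mm in diameter and 7 mm deep, felt on its floor. This point is the centre of the well's floor, 13 mm above the bench; z is up, x and y are along the case's sides.
- weight22_center (a point): Bystander: loose small steel weight, 22 mm in diameter, 30 mm high with its knob, already put away in its own small case (56 mm square, 20 mm high), among the others. This point is on its axis, 9 mm above its underside. Leave it alone.
- gauge_center (a point): Bystander: loose black pressure gauge lying on its back among the cases, white dial up, 63 mm in diameter and 30 mm high; its brass connector sticks out 56 mm from its axis along its -x, 21 mm high. This point is at its centre, 15 mm above the bench. Leave it alone. (Other equipment, under 210 mm high, lines the bench's sides.)
There are look-alikes about, which are no part of the job. Leave any blue look-alike of the part that bears weight33_center alone. Leave any red look-alike of the part that bears weight44_center alone.

How it is judged (in metres and radians):
On the way, in this order (a step that is already met when the one before it is completed fails the run):
1. the top (33 mm) weight lies flat in its own well and is let go (horizontal distance between weight33_center and case33_well below 0.008 m and z of weight33_center in the frame of case33_well between 0.009 and 0.016 m and angle between weight33_center's own z axis and vertical below 0.08 rad and contact force between weight33 and the fingers below 0.1 N), for 0.2 s.
2. the 44 mm weight lies flat in its own well and is let go (horizontal distance between weight44_center and case44_well below 0.008 m and z of weight44_center in the frame of case44_well between 0.01 and 0.017 m and angle between weight44_center's own z axis and vertical below 0.08 rad and contact force between weight44 and the fingers below 0.1 N), for 0.2 s.
3. the 55 mm weight lies flat in its own well and is let go (horizontal distance between weight55_center and case55_well below 0.008 m and z of weight55_center in the frame of case55_well between 0.011 and 0.018 m and angle between weight55_center's own z axis and vertical below 0.08 rad and contact force between weight55 and the fingers below 0.1 N), for 0.2 s.
4. the bottom (66 mm) weight lies flat in its own well and is let go (horizontal distance between weight66_center and case66_well below 0.008 m and z of weight66_center in the frame of case66_well between 0.012 and 0.019 m and angle between weight66_center's own z axis and vertical below 0.08 rad and contact force between weight66 and the fingers below 0.1 N), for 0.2 s.
At the end, for the whole second after the job is handed in: All four weights lie flat (within 0.08 rad) on the floor of their own wells, each axis within 8 mm of the well's centre and its height within 3 mm, released and at rest (all of step 1 and all of step 2 and all of step 3 and all of step 4 and linear speed of each of weight66, weight55, weight44, weight33 below 0.02 m/s); the robot touches nothing.
It fails at once if a weight is dropped: it moves faster than 0.55 m/s, as after a fall of about 15 mm, while the fingers do not hold it ((linear speed of weight66 above 0.55 m/s and contact force between weight66 and the fingers below 0.1 N) or (linear speed of weight55 above 0.55 m/s and contact force between weight55 and the fingers below 0.1 N) or (linear speed of weight44 above 0.55 m/s and contact force between weight44 and the fingers below 0.1 N) or (linear speed of weight33 above 0.55 m/s and contact force between weight33 and the fingers below 0.1 N)).
It fails at once if the small weight already in its case is moved by more than 12 mm (distance of weight22_center from where it was at the start of the episode above 0.012 m).
It fails at once if the loose pressure gauge is moved by more than 20 mm (distance of gauge_center from where it was at the start of the episode above 0.02 m).
It also fails if it takes over 122 s, if anything falls off the work surface, if the arm or the gripper's body presses on something with over 40 N, if the wrist force passes 120 N, or if a joint passes its speed limit or range.

## Working session

There is one attempt and no reset: what is moved stays moved. The work goes in short steps, Python scripts to look and compute and a shell command to move; the robot and the scene stay as the last step left them, time stands still between calls to the robot, and variables do not carry over. Pictures are saved under pics/ and viewed, at most 17 in all, crops included, and the job is handed in when it is done.

```bash
mkdir -p pics; ls
cat > h.py <<'E'
import cv2,numpy as np
from plant import arm
def cam(n,save=None):
    c=arm.camera(n)
    if save: cv2.imwrite('pics/'+save,c['img'])
    R=cv2.Rodrigues(np.array(c['rvec'],float))[0]; t=np.array(c['tvec'],float).ravel(); K=np.array(c['camera_matrix'],float)
    return c['img'],K,R,t
def w(p,R,t): return R.T@(np.array(p)-t)
def px(p,K,R,t):
    q=K@(R@np.array(p)+t); return q[:2]/q[2]
def ray(u,K,R,t,z):
    d=R.T@np.linalg.inv(K)@np.array([u[0],u[1],1.]); o=-R.T@t
    return o+d*(z-o[2])/d[2]
E
python3 - <<'E'
from h import *
np.set_printoptions(precision=4,suppress=True)
o=arm.get_obs(); print(o)
for n in ['top','side','wrist']:
    im,K,R,t=cam(n,n+'0.png'); print(n,'cam at',-R.T@t, K[0,0])
    for th in ['weight33_center','weight44_center','weight55_center','weight66_center','case33_well','case44_well','case55_well','case66_well','weight22_center','gauge_center']:
        for d in arm.spot_in(n,th):
            if d['p']>.2: print(th,round(d['p'],2),w(d['centre'],R,t),px(w(d['centre'],R,t),K,R,t).round())
E
```

```text
pics
{'time_s': 0.0, 'joint_positions': array([67.5249, 28.3156, 77.1278, -0.0003, 74.6276, -5.4729]), 'qd': array([ 0.0975, -0.0382,  0.0291,  0.1417, -0.0919, -0.0471]), 'joint_torque': array([ -0.0045, -88.2143, -38.3878,  -0.0005,   0.0097,  -0.    ]), 'ee_pos': array([0.1826, 0.5973, 0.2307]), 'eef_rot': array([-179.9293,   -0.0065,  162.9978]), 'contact_force': array([-0.0045, -0.9424, -0.7896]), 'moment': array([-0.0458, -0.02  ,  0.0262]), 'gripper_force': 0.0, 'opening': 0.08523414078053211}
top cam at [0.3005 0.0466 0.9886] 395.6295242831146
weight33_center 0.6 [ 0.5433 -0.215   0.2299] [463. 191.]
weight33_center 0.56 [ 0.4076 -0.1484  0.0269] [403. 264.]
weight44_center 0.78 [ 0.3759 -0.2617  0.0256] [449. 284.]
weight44_center 0.58 [ 0.532  -0.2035  0.1999] [452. 200.]
weight55_center 0.54 [ 0.5266 -0.1976  0.1753] [445. 205.]
weight66_center 0.5 [ 0.5268 -0.1908  0.1473] [438. 207.]
weight66_center 0.31 [0.4362 0.3261 0.0311] [211. 226.]
case33_well 0.82 [0.4396 0.0382 0.0179] [327. 241.]
case44_well 0.9 [0.4468 0.1852 0.0178] [269. 231.]
case44_well 0.63 [ 0.5416 -0.21
[... 430 characters left out ...]
81 [ 0.3774 -0.2725  0.0288] [380. 358.]
weight44_center 0.65 [ 0.5284 -0.2321  0.1962] [438. 245.]
weight55_center 0.59 [ 0.5255 -0.226   0.1629] [431. 256.]
weight66_center 0.73 [ 0.5228 -0.2309  0.1398] [430. 266.]
case33_well 0.55 [0.4431 0.033  0.0195] [313. 242.]
case44_well 0.81 [0.4512 0.1804 0.0134] [282. 206.]
case55_well 0.66 [0.5731 0.2505 0.0186] [306. 171.]
case55_well 0.6 [ 0.5188 -0.2292  0.1395] [428. 267.]
case66_well 0.93 [0.5828 0.097  0.0175] [344. 201.]
gauge_center 0.58 [0.4355 0.3139 0.0273] [249. 176.]
wrist cam at [0.1104 0.6197 0.3729] 322.5455833634178
weight33_center 0.59 [ 0.426   0.2234 -0.0029] [126. 391.]
case44_well 0.54 [ 0.4207  0.221  -0.0014] [122. 389.]
```

Run:
```python
import cv2
a=cv2.imread('pics/top0.png'); b=cv2.imread('pics/side0.png')
cv2.imwrite('pics/m1.png',cv2.resize(a[130:330,170:490],(800,500),interpolation=cv2.INTER_CUBIC))
cv2.imwrite('pics/m2.png',cv2.resize(b[150:390,220:500],(700,600),interpolation=cv2.INTER_CUBIC))
```

```text
(no output)
```

View pics/m1.png

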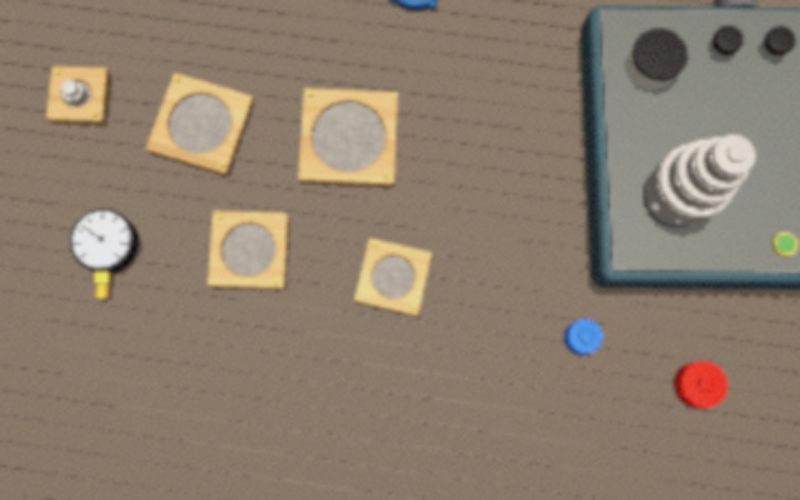

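View pics/m2.png

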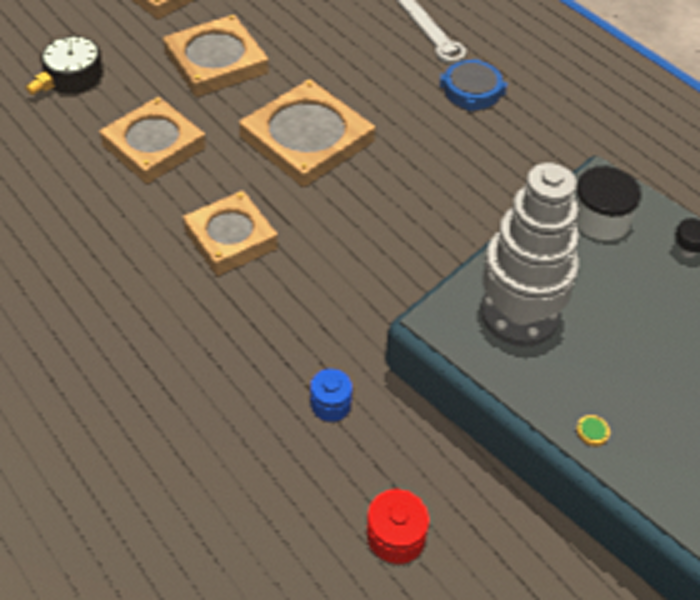

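The stack's top boss is at top pixel (464,191) and side pixel (441,221). The blue disc at (403,264) and the red one at (449,284) lie on the bench, so they are the look-alikes. The weight to take is the bare-steel one on top of the stack. The cases appear in order of size at (327,241), (269,231), (247,178) and (309,184).

```bash
cat >> h.py <<'E'
def tri(obs): # obs: list of (u,K,R,t)
    A=[];b=[]
    for u,K,R,t in obs:
        d=R.T@np.linalg.inv(K)@np.array([u[0],u[1],1.]); d/=np.linalg.norm(d); P=np.eye(3)-np.outer(d,d)
        A.append(P); b.append(P@(-R.T@t))
    return np.linalg.lstsq(np.vstack(A),np.hstack(b),rcond=None)[0]
def felt(im,u,r=30):
    # grey blob around pixel u enclosed by wood
    h=cv2.cvtColor(im,cv2.COLOR_BGR2HSV); x,y=map(int,u)
    m=((h[...,1]<70)&(h[...,2]>100)).astype(np.uint8)
    n,l,s,c=cv2.connectedComponentsWithStats(m,connectivity=4); k=l[y,x]
    return c[k],s[k]
E
python3 - <<'E'
from h import *
np.set_printoptions(precision=4,suppress=True)
V={n:cam(n) for n in ['top','side']}
print('boss',tri([((464,191.2),*V['top'][1:]),((441.2,220.8),*V['side'][1:])]))
P={'33':(.44,.037),'44':(.448,.184),'55':(.574,.258),'66':(.58,.101)}
for k,p in P.items():
    o=[]
    for n in V:
        im,K,R,t=V[n]
        c,s=felt(im,px([*p,.0165],K,R,t)); o.append((c,K,R,t)); print(k,n,c,s,ray(c,K,R,t,.0165)[:2])
    print('   tri',tri(o))
E
```

```text
boss [ 0.5442 -0.2162  0.233 ]
33 top [326.8472 240.3796] [319 233  17  16 216] [0.4417 0.0397]
33 side [311.4624 240.8613] [303 235  18  13 173] [0.4434 0.0398]
   tri [0.4423 0.0394 0.0174]
44 top [269.  229.5] [259 220  21  20 336] [0.4497 0.1857]
44 side [280.3839 203.6825] [270 198  21  13 211] [0.4513 0.1862]
   tri [0.4501 0.1853 0.0176]
55 top [249.5056 178.9664] [238 168  24  23 447] [0.5726 0.2563]
55 side [305.551  169.8735] [294 164  24  13 245] [0.5746 0.2563]
   tri [0.5733 0.2559 0.0171]
66 top [309.0016 184.3094] [295 171  29  28 627] [0.5787 0.1031]
66 side [342.3657 200.6682] [328 192  30  19 443] [0.5805 0.1024]
   tri [0.5796 0.1027 0.0164]
```

```bash
python3 -m pendant '[{"jaw":100,"translation":[0,0,-0.04],"rotation":[0,0,-5.67]},{"jaw":100,"translation":[0,0,-0.08],"rotation":[0,0,-11.33]},{"jaw":100,"translation":[0,0,-0.12],"rotation":[0,0,-17]},{"jaw":100,"translation":[0,0,-0.12],"rotation":[0,0,-17]}]' 30
```

```text
time_s: 2.08
ee_pos: [0.1837, 0.5999, 0.3596]
eef_rot: [179.4, 0.3, -179.6]
contact_force: [-0.4, 0.2, 0.3]
opening: 0.0855
gripper_force: 0.0
```

```bash
R='x'; python3 -m pendant '[{"jaw":100,"translation":[-0.3,-0.40,0],"rotation":[0,0,0]},{"jaw":100,"translation":[-0.3,-0.40,0],"rotation":[0,0,0]},{"jaw":100,"translation":[-0.3,-0.40,0],"rotation":[0,0,0]},{"jaw":100,"translation":[-0.3,-0.40,0],"rotation":[0,0,0]},{"jaw":100,"translation":[-0.3,-0.40,0],"rotation":[0,0,0]},{"jaw":100,"translation":[-0.3,-0.40,0],"rotation":[0,0,0]},{"jaw":100,"translation":[-0.3,-0.40,0],"rotation":[0,0,0]},{"jaw":100,"translation":[-0.3,-0.40,0],"rotation":[0,0,0]},{"jaw":100,"translation":[-0.3,-0.40,0],"rotation":[0,0,0]},{"jaw":100,"translation":[-0.3,-0.40,0],"rotation":[0,0,0]},{"jaw":100,"translation":[-0.3,-0.40,0],"rotation":[0,0,0]},{"jaw":100,"translation":[-0.3,-0.40,0],"rotation":[0,0,0]}]'
python3 -m pendant '[{"jaw":100,"translation":[-0.06,-0.415,0],"rotation":[0,0,0]},{"jaw":100,"translation":[-0.06,-0.415,0],"rotation":[0,0,0]},{"jaw":100,"translation":[-0.06,-0.415,0],"rotation":[0,0,0]},{"jaw":100,"translation":[-0.06,-0.415,0],"rotation":[0,0,0]},{"jaw":100,"translation":[-0.06,-0.415,0],"rotation":[0,0,0]},{"jaw":100,"translation":[-0.06,-0.415,0],"rotation":[0,0,0]},{"jaw":100,"translation":[-0.06,-0.415,0],"rotation":[0,0,0]},{"jaw":100,"translation":[-0.06,-0.415,0],"rotation":[0,0,0]},{"jaw":100,"translation":[-0.06,-0.415,0],"rotation":[0,0,0]},{"jaw":100,"translation":[-0.06,-0.415,0],"rotation":[0,0,0]},{"jaw":100,"translation":[-0.06,-0.415,0],"rotation":[0,0,0]},{"jaw":100,"translation":[-0.06,-0.415,0],"rotation":[0,0,0]}]'
python3 - <<'E'
from h import *
np.set_printoptions(precision=4,suppress=True)
im,K,R,t=cam('wrist','w1.png'); o=arm.get_obs(); print(o['ee_pos'],o['eef_rot'],o['joint_positions'],o['time_s'])
print(-R.T@t,R[2])
print(px([.544,-.216,.236],K,R,t),px([.544,-.216,.231],K,R,t))
E
```

```text
time_s: 3.08
ee_pos: [0.4836, 0.1957, 0.3515]
eef_rot: [180.0, 0.0, 180.0]
contact_force: [1.4, 0.8, -0.4]
opening: 0.0857
gripper_force: 0.0
time_s: 4.08
ee_pos: [0.5426, -0.2196, 0.3507]
eef_rot: [180.0, -0.0, 179.8]
contact_force: [-0.1, 0.7, -0.8]
opening: 0.0855
gripper_force: 0.0
[ 0.5425 -0.2179  0.3509] [179.9738  -0.0249 179.8952] [ -27.7407   19.7851   72.3228    0.0117   87.9263 -117.6363] 4.1333
[ 0.467  -0.2195  0.4924] [ 0.2972 -0.     -0.9548]
[321.6157 195.6124] [321.5362 193.9096]
```

View pics/w1.png

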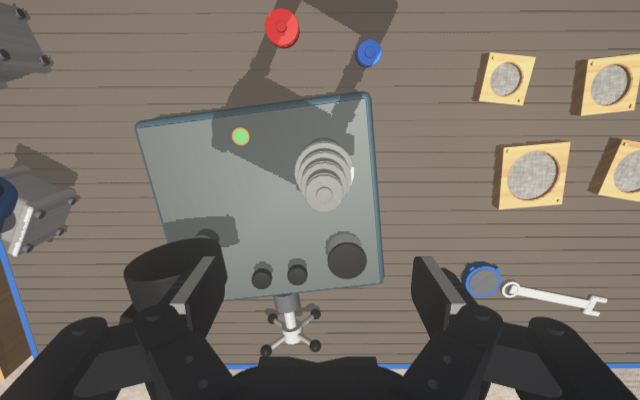

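The wrist view has the bare-steel stack with its boss at about (324,195). The blue disc at (368,52) and the red one at (282,28) are on the bench. I'll check this in one enlarged crop.

Run:
```python
import cv2
a=cv2.imread('pics/w1.png')
cv2.imwrite('pics/c1.png',cv2.resize(a[130:220,270:380],(770,600)[:1]+(630-30,),interpolation=cv2.INTER_CUBIC))
```

```text
(no output)
```

View pics/c1.png

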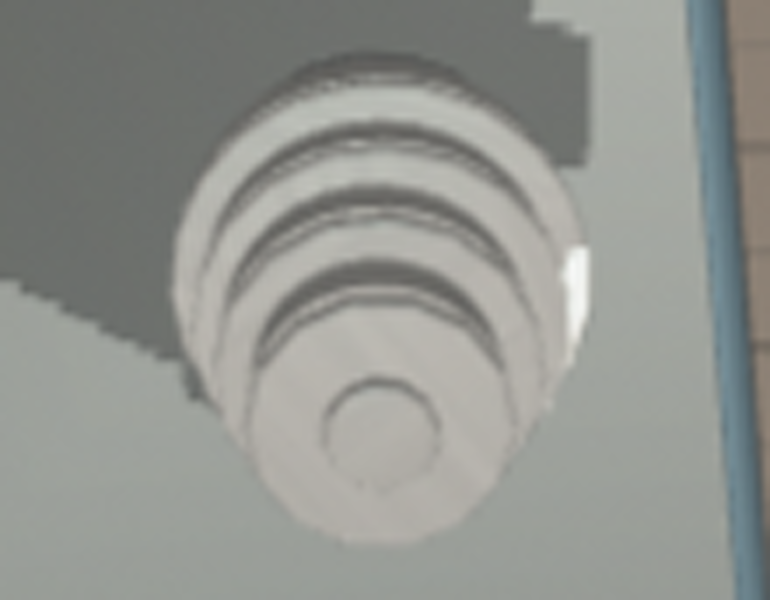

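The crop shows the small top weight with its boss at (324.4,195), on three larger ones. This is the stack to unload.

Run:
```python
from h import *
np.set_printoptions(precision=4,suppress=True)
V={n:cam(n)[1:] for n in ['wrist','top','side']}
u={'wrist':(324.4,195),'top':(464,191.2),'side':(441.2,220.8)}
print(tri([(u[n],*V[n]) for n in V]),[ray(u[n],*V[n],.236) for n in V],arm.get_obs()['ee_pos'])
```

```text
[ 0.5444 -0.2146  0.2329] [array([ 0.5434, -0.212 ,  0.236 ]), array([ 0.5422, -0.2144,  0.236 ]), array([ 0.543 , -0.2182,  0.236 ])] [ 0.5426 -0.2161  0.3515]
```

```bash
python3 -m pendant '[{"jaw":100,"translation":[0,0.002,0.035],"rotation":[0,0,0]},{"jaw":100,"translation":[0,0.002,0.07],"rotation":[0,0,0]},{"jaw":100,"translation":[0,0.002,0.1],"rotation":[0,0,0]},{"jaw":100,"translation":[0,0.002,0.125],"rotation":[0,0,0]},{"jaw":100,"translation":[0,0.002,0.137],"rotation":[0,0,0]},{"jaw":100,"translation":[0,0.002,0.137],"rotation":[0,0,0]},{"jaw":20,"translation":[0,0.002,0.137],"rotation":[0,0,0]},{"jaw":20,"translation":[0,0.002,0.137],"rotation":[0,0,0]},{"jaw":20,"translation":[0,0.002,0.137],"rotation":[0,0,0]},{"jaw":20,"translation":[0,0.002,0.137],"rotation":[0,0,0]},{"jaw":20,"translation":[0,0.002,0.137],"rotation":[0,0,0]},{"jaw":20,"translation":[0,0.002,0.137],"rotation":[0,0,0]}]' 40
python3 -m pendant '[{"jaw":20,"translation":[0,0,0],"rotation":[0,0,0]},{"jaw":20,"translation":[0,0,0],"rotation":[0,0,0]},{"jaw":20,"translation":[0,0,0],"rotation":[0,0,0]},{"jaw":20,"translation":[0,0,0],"rotation":[0,0,0]}]' 40
```

```text
time_s: 5.28
ee_pos: [0.5432, -0.2154, 0.2155]
eef_rot: [-180.0, 0.1, 180.0]
contact_force: [-1.5, 2.2, 9.4]
opening: 0.0316
gripper_force: 38.9
time_s: 5.62
ee_pos: [0.5432, -0.2154, 0.2155]
eef_rot: [-180.0, 0.1, 180.0]
contact_force: [-0.8, 2.2, 8.4]
opening: 0.0312
gripper_force: 38.9
```

```bash
python3 -m pendant '[{"jaw":20,"translation":[0,0,-0.005],"rotation":[0,0,0]},{"jaw":20,"translation":[0,0,-0.012],"rotation":[0,0,0]},{"jaw":20,"translation":[0,0,-0.025],"rotation":[0,0,0]},{"jaw":20,"translation":[0,0,-0.045],"rotation":[0,0,0]},{"jaw":20,"translation":[0,0,-0.06],"rotation":[0,0,0]},{"jaw":20,"translation":[0,0,-0.06],"rotation":[0,0,0]}]'
python3 - <<'E'
from h import *
im,K,R,t=cam('wrist'); cv2.imwrite('pics/w2.png',im)
print(arm.get_obs()['ee_pos'])
E
```

```text
time_s: 6.12
ee_pos: [0.544, -0.2161, 0.2779]
eef_rot: [-179.9, 0.3, 180.0]
contact_force: [0.4, -0.2, -1.3]
opening: 0.0313
gripper_force: 39.8
[ 0.5433984  -0.21575868  0.27605063]
```

View pics/w2.png

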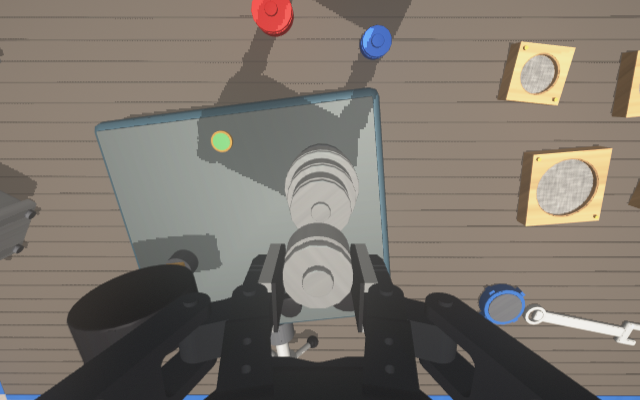

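The 33 mm weight is held, with its boss at (317,283). The 44 mm weight below it stayed put, with its boss at (320,211).

Run:
```python
from h import *
np.set_printoptions(precision=4,suppress=True)
V=cam('wrist')[1:]; p=arm.get_obs()['ee_pos']; print(p, ray((317.5,283),*V,.297)-p, ray((320.5,211),*V,.210))
```

```text
[ 0.5428 -0.2154  0.2747] [ 0.     -0.0003  0.0223] [ 0.5413 -0.2137  0.21  ]
```

```bash
python3 -m pendant '[{"jaw":20,"translation":[0.1005,0.2547,0],"rotation":[0,0,0]},{"jaw":20,"translation":[0.1005,0.2547,0],"rotation":[0,0,0]},{"jaw":20,"translation":[0.1005,0.2547,0],"rotation":[0,0,0]},{"jaw":20,"translation":[0.1005,0.2547,0],"rotation":[0,0,0]},{"jaw":20,"translation":[0.1005,0.2547,0],"rotation":[0,0,0]},{"jaw":20,"translation":[0.1005,0.2547,0],"rotation":[0,0,0]},{"jaw":20,"translation":[0.1005,0.2547,0],"rotation":[0,0,0]},{"jaw":20,"translation":[0.1005,0.2547,0.03],"rotation":[0,0,0]},{"jaw":20,"translation":[0.1005,0.2547,0.07],"rotation":[0,0,0]},{"jaw":20,"translation":[0.1005,0.2547,0.11],"rotation":[0,0,0]},{"jaw":20,"translation":[0.1005,0.2547,0.14],"rotation":[0,0,0]},{"jaw":20,"translation":[0.1005,0.2547,0.14],"rotation":[0,0,0]}]'
python3 - <<'E'
from h import *
np.set_printoptions(precision=4,suppress=True)
im,K,R,t=cam('wrist'); cv2.imwrite('pics/w3.png',im)
print(arm.get_obs()['ee_pos'],px([.4425,.0397,.0165],K,R,t))
E
```

```text
time_s: 7.22
ee_pos: [0.4385, 0.0395, 0.1295]
eef_rot: [180.0, -0.5, 180.0]
contact_force: [-2.6, 0.4, -1.8]
opening: 0.0314
gripper_force: 40.3
[0.4399 0.0394 0.1321] [317.4524 200.3404]
```

View pics/w3.png

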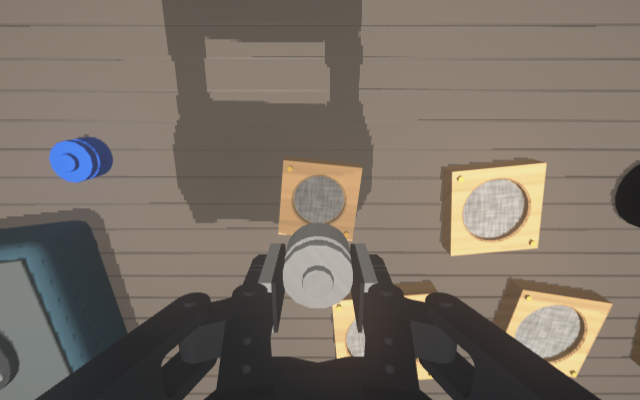

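The case 33 felt is at (319,199), 1–2 px from the predicted spot, and the weight is lined up over it. I'll lower it.

```bash
python3 -m pendant '[{"jaw":20,"translation":[0,0.001,0.04],"rotation":[0,0,0]},{"jaw":20,"translation":[0,0.001,0.08],"rotation":[0,0,0]},{"jaw":20,"translation":[0,0.001,0.095],"rotation":[0,0,0]},{"jaw":20,"translation":[0,0.001,0.095],"rotation":[0,0,0]},{"jaw":20,"translation":[0,0.001,0.095],"rotation":[0,0,0]}]'
python3 - <<'E'
from h import *
np.set_printoptions(precision=4,suppress=True)
im,K,R,t=cam('wrist'); o=arm.get_obs(); print(o['ee_pos'],o['eef_rot'],o['contact_force'])
E
```

```text
time_s: 7.68
ee_pos: [0.4428, 0.0403, 0.0403]
eef_rot: [-180.0, -0.0, 180.0]
contact_force: [1.5, -0.6, -1.3]
opening: 0.031
gripper_force: 40.4
[0.4434 0.0403 0.0409] [-179.9951    0.1004  179.9892] [ 0.303   0.2811 -1.2864]
```

```bash
python3 -m pendant '[{"jaw":20,"translation":[0,0,0.006],"rotation":[0,0,0]},{"jaw":20,"translation":[0,0,0.011],"rotation":[0,0,0]},{"jaw":20,"translation":[0,0,0.015],"rotation":[0,0,0]},{"jaw":20,"translation":[0,0,0.017],"rotation":[0,0,0]},{"jaw":20,"translation":[0,0,0.017],"rotation":[0,0,0]},{"jaw":20,"translation":[0,0,0.017],"rotation":[0,0,0]},{"jaw":20,"translation":[0,0,0.017],"rotation":[0,0,0]}]'
```

```text
time_s: 8.32
ee_pos: [0.4429, 0.0403, 0.0227]
eef_rot: [-180.0, 0.1, 180.0]
contact_force: [-0.4, -0.1, 10.4]
opening: 0.031
gripper_force: 42.9
```

```bash
python3 -m pendant '[{"jaw":70,"translation":[0,0,0],"rotation":[0,0,0]},{"jaw":70,"translation":[0,0,0],"rotation":[0,0,0]},{"jaw":70,"translation":[0,0,0],"rotation":[0,0,0]},{"jaw":70,"translation":[0,0,0],"rotation":[0,0,0]},{"jaw":70,"translation":[0,0,-0.03],"rotation":[0,0,0]},{"jaw":70,"translation":[0,0,-0.07],"rotation":[0,0,0]},{"jaw":70,"translation":[0,0,-0.11],"rotation":[0,0,0]},{"jaw":70,"translation":[0,0,-0.11],"rotation":[0,0,0]}]'
python3 - <<'E'
from h import *
np.set_printoptions(precision=4,suppress=True)
im,K,R,t=cam('wrist'); cv2.imwrite('pics/w4.png',im)
print(arm.get_obs()['ee_pos'],px([.4425,.0397,.044],K,R,t))
E
```

```text
time_s: 8.98
ee_pos: [0.4447, 0.0403, 0.1379]
eef_rot: [-180.0, 0.4, -180.0]
contact_force: [1.8, 1.0, 0.9]
opening: 0.0603
gripper_force: 0.0
[0.4441 0.0403 0.1354] [316.5483 197.9717]
```

View pics/w4.png

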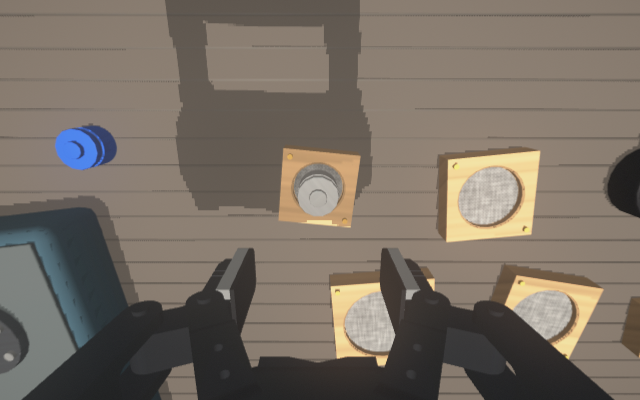

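The 33 mm weight sits flat in its well, boss at (317,197) against a predicted (316.5,198). Next is the 44 mm weight.

```bash
python3 -m pendant '[{"jaw":80,"translation":[0,0,-0.04],"rotation":[0,0,0]},{"jaw":80,"translation":[0,0,-0.08],"rotation":[0,0,0]},{"jaw":80,"translation":[0,0,-0.12],"rotation":[0,0,0]},{"jaw":80,"translation":[-0.1,-0.255,-0.14],"rotation":[0,0,0]},{"jaw":80,"translation":[-0.1,-0.255,-0.14],"rotation":[0,0,0]},{"jaw":80,"translation":[-0.1,-0.255,-0.14],"rotation":[0,0,0]},{"jaw":80,"translation":[-0.1,-0.255,-0.14],"rotation":[0,0,0]},{"jaw":80,"translation":[-0.1,-0.255,-0.14],"rotation":[0,0,0]},{"jaw":80,"translation":[-0.1,-0.255,-0.14],"rotation":[0,0,0]},{"jaw":80,"translation":[-0.1,-0.255,-0.14],"rotation":[0,0,0]},{"jaw":80,"translation":[-0.1,-0.255,-0.14],"rotation":[0,0,0]},{"jaw":80,"translation":[-0.1,-0.255,-0.14],"rotation":[0,0,0]}]' 50
python3 - <<'E'
from h import *
np.set_printoptions(precision=4,suppress=True)
im,K,R,t=cam('wrist'); cv2.imwrite('pics/w5.png',cv2.resize(im[160:260,270:380],(660,600)))
print(arm.get_obs()['ee_pos'],px([.543,-.2147,.210],K,R,t))
E
```

```text
time_s: 10.03
ee_pos: [0.542, -0.2157, 0.2708]
eef_rot: [179.9, -0.1, 179.9]
contact_force: [-0.6, -0.3, -0.5]
opening: 0.068
gripper_force: 0.0
[ 0.5417 -0.2145  0.271 ] [318.6938 218.2884]
```

View pics/w5.png

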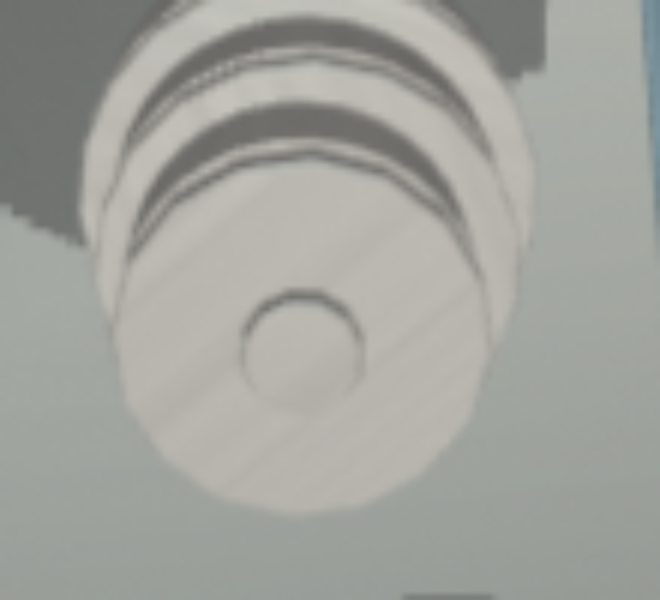

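The crop gives the 44 mm boss at (320.3,218.7), within 2 px of the prediction.

```bash
python3 -m pendant '[{"jaw":80,"translation":[-0.001,0.001,0.03],"rotation":[0,0,0]},{"jaw":80,"translation":[-0.001,0.001,0.06],"rotation":[0,0,0]},{"jaw":80,"translation":[-0.001,0.001,0.077],"rotation":[0,0,0]},{"jaw":80,"translation":[-0.001,0.001,0.083],"rotation":[0,0,0]},{"jaw":80,"translation":[-0.001,0.001,0.083],"rotation":[0,0,0]},{"jaw":35,"translation":[-0.001,0.001,0.083],"rotation":[0,0,0]},{"jaw":35,"translation":[-0.001,0.001,0.083],"rotation":[0,0,0]},{"jaw":35,"translation":[-0.001,0.001,0.083],"rotation":[0,0,0]},{"jaw":35,"translation":[-0.001,0.001,0.083],"rotation":[0,0,0]},{"jaw":35,"translation":[-0.001,0.001,0.083],"rotation":[0,0,0]},{"jaw":35,"translation":[-0.001,0.001,0.083],"rotation":[0,0,0]},{"jaw":35,"translation":[-0.001,0.001,0.083],"rotation":[0,0,0]}]' 50
```

```text
time_s: 11.08
ee_pos: [0.5439, -0.2138, 0.191]
eef_rot: [-179.9, 0.1, 180.0]
contact_force: [-2.1, 2.0, 6.7]
opening: 0.0416
gripper_force: 49.8
```

```bash
python3 -m pendant '[{"jaw":35,"translation":[0,0,-0.005],"rotation":[0,0,0]},{"jaw":35,"translation":[0,0,-0.012],"rotation":[0,0,0]},{"jaw":35,"translation":[0,0,-0.025],"rotation":[0,0,0]},{"jaw":35,"translation":[0,0,-0.045],"rotation":[0,0,0]},{"jaw":35,"translation":[0,0,-0.06],"rotation":[0,0,0]},{"jaw":35,"translation":[0,0,-0.06],"rotation":[0,0,0]}]'
python3 - <<'E'
from h import *
np.set_printoptions(precision=4,suppress=True)
im,K,R,t=cam('wrist'); cv2.imwrite('pics/w6.png',im)
p=arm.get_obs()['ee_pos']; print(p,'expected held boss px',px(p+[0,0,.019],K,R,t),'55 boss',px([.543,-.2143,.182],K,R,t))
E
```

```text
time_s: 11.58
ee_pos: [0.5446, -0.2143, 0.2531]
eef_rot: [-179.9, 0.3, 180.0]
contact_force: [1.4, -1.2, -2.4]
opening: 0.0417
gripper_force: 51.3
[ 0.544  -0.214   0.2512] expected held boss px [318.0311 278.1099] 55 boss [317.6377 209.021 ]
```

View pics/w6.png

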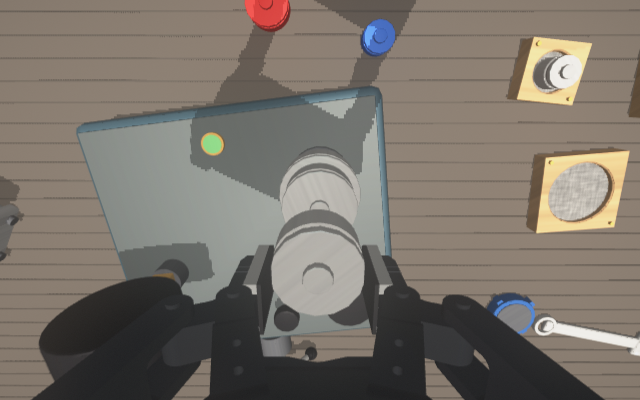

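The 44 mm weight is held centred, its boss at (318,277) as predicted. I'll carry it over.

```bash
python3 -m pendant '[{"jaw":35,"translation":[0.093,0.4,0],"rotation":[0,0,0]},{"jaw":35,"translation":[0.093,0.4,0],"rotation":[0,0,0]},{"jaw":35,"translation":[0.093,0.4,0],"rotation":[0,0,0]},{"jaw":35,"translation":[0.093,0.4,0],"rotation":[0,0,0]},{"jaw":35,"translation":[0.093,0.4,0],"rotation":[0,0,0]},{"jaw":35,"translation":[0.093,0.4,0],"rotation":[0,0,0]},{"jaw":35,"translation":[0.093,0.4,0],"rotation":[0,0,0]},{"jaw":35,"translation":[0.093,0.4,0],"rotation":[0,0,0]},{"jaw":35,"translation":[0.093,0.4,0],"rotation":[0,0,0]},{"jaw":35,"translation":[0.093,0.4,0],"rotation":[0,0,0]},{"jaw":35,"translation":[0.093,0.4,0],"rotation":[0,0,0]},{"jaw":35,"translation":[0.093,0.4,0],"rotation":[0,0,0]}]'
python3 -m pendant '[{"jaw":35,"translation":[0,0,0.035],"rotation":[0,0,0]},{"jaw":35,"translation":[0,0,0.075],"rotation":[0,0,0]},{"jaw":35,"translation":[0,0,0.115],"rotation":[0,0,0]},{"jaw":35,"translation":[0,0,0.14],"rotation":[0,0,0]},{"jaw":35,"translation":[0,0,0.14],"rotation":[0,0,0]},{"jaw":35,"translation":[0,0,0.14],"rotation":[0,0,0]},{"jaw":35,"translation":[0,0,0.14],"rotation":[0,0,0]}]'
python3 - <<'E'
from h import *
np.set_printoptions(precision=4,suppress=True)
im,K,R,t=cam('wrist'); q=px([.4505,.186,.0165],K,R,t)
c,s=felt(im,q); print(q,c,s,ray(c,K,R,t,.0165)); 
print(np.mean([arm.get_obs()['ee_pos'] for _ in range(1)],0))
E
```

```text
time_s: 12.63
ee_pos: [0.4492, 0.1879, 0.2486]
eef_rot: [-180.0, -0.1, -179.8]
contact_force: [0.6, -0.5, -3.0]
opening: 0.0419
gripper_force: 51.8
time_s: 13.22
ee_pos: [0.4512, 0.186, 0.1105]
eef_rot: [180.0, 0.1, 180.0]
contact_force: [0.2, 0.2, -2.5]
opening: 0.0422
gripper_force: 52.0
[317.3083 200.6202] [330.1436 172.4244] [     0      0    640    400 178488] [0.4284 0.1956 0.0165]
[0.4515 0.1862 0.1109]
```

```bash
python3 -m pendant '[{"jaw":35,"translation":[0.001,0,0.035],"rotation":[0,0,0]},{"jaw":35,"translation":[0.001,0,0.06],"rotation":[0,0,0]},{"jaw":35,"translation":[0.001,0,0.068],"rotation":[0,0,0]},{"jaw":35,"translation":[0.001,0,0.074],"rotation":[0,0,0]},{"jaw":35,"translation":[0.001,0,0.079],"rotation":[0,0,0]},{"jaw":35,"translation":[0.001,0,0.083],"rotation":[0,0,0]},{"jaw":35,"translation":[0.001,0,0.083],"rotation":[0,0,0]},{"jaw":35,"translation":[0.001,0,0.083],"rotation":[0,0,0]},{"jaw":35,"translation":[0.001,0,0.083],"rotation":[0,0,0]}]'
```

```text
time_s: 14.02
ee_pos: [0.4499, 0.1865, 0.0271]
eef_rot: [180.0, 0.1, 180.0]
contact_force: [0.1, -0.6, 3.4]
opening: 0.0418
gripper_force: 52.7
```

```bash
python3 -m pendant '[{"jaw":85,"translation":[0,0,0],"rotation":[0,0,0]},{"jaw":85,"translation":[0,0,0],"rotation":[0,0,0]},{"jaw":85,"translation":[0,0,0],"rotation":[0,0,0]},{"jaw":85,"translation":[0,0,0],"rotation":[0,0,0]},{"jaw":85,"translation":[0,0,-0.03],"rotation":[0,0,0]},{"jaw":85,"translation":[0,0,-0.07],"rotation":[0,0,0]},{"jaw":85,"translation":[0,0,-0.11],"rotation":[0,0,0]},{"jaw":85,"translation":[0,0,-0.15],"rotation":[0,0,0]},{"jaw":85,"translation":[0,0,-0.19],"rotation":[0,0,0]},{"jaw":85,"translation":[0,0,-0.213],"rotation":[0,0,0]},{"jaw":85,"translation":[0,0,-0.213],"rotation":[0,0,0]}]' 60
python3 - <<'E'
from h import *
np.set_printoptions(precision=4,suppress=True)
im,K,R,t=cam('wrist'); cv2.imwrite('pics/w7.png',im)
print(arm.get_obs()['ee_pos'],px([.4505,.186,.046],K,R,t),px([.4425,.0397,.044],K,R,t))
E
```

```text
time_s: 14.93
ee_pos: [0.4513, 0.187, 0.2443]
eef_rot: [179.9, 0.4, 180.0]
contact_force: [1.0, 0.6, 1.1]
opening: 0.0729
gripper_force: 0.0
[0.4504 0.1867 0.2417] [315.9565 169.834 ] [179.314  162.1754]
```

View pics/w7.png

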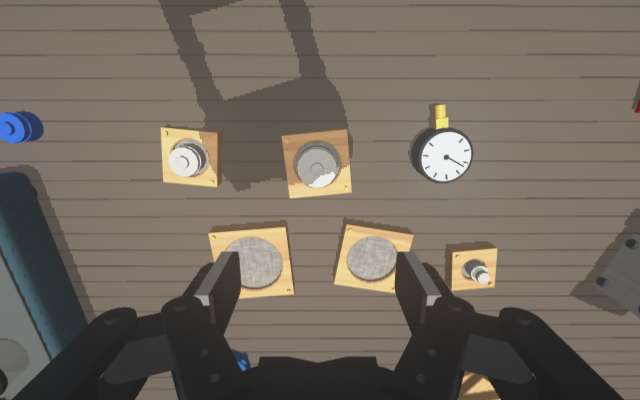

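Both placed weights sit well: the 44 mm boss is at (317,169) and the 33 mm one at (183,161). Next is the 55 mm weight.

```bash
python3 -m pendant '[{"jaw":95,"translation":[-0.093,-0.4005,0],"rotation":[0,0,0]},{"jaw":95,"translation":[-0.093,-0.4005,0],"rotation":[0,0,0]},{"jaw":95,"translation":[-0.093,-0.4005,0],"rotation":[0,0,0]},{"jaw":95,"translation":[-0.093,-0.4005,0],"rotation":[0,0,0]},{"jaw":95,"translation":[-0.093,-0.4005,0],"rotation":[0,0,0]},{"jaw":95,"translation":[-0.093,-0.4005,0],"rotation":[0,0,0]},{"jaw":95,"translation":[-0.093,-0.4005,0],"rotation":[0,0,0]},{"jaw":95,"translation":[-0.093,-0.4005,0],"rotation":[0,0,0]},{"jaw":95,"translation":[-0.093,-0.4005,0],"rotation":[0,0,0]},{"jaw":95,"translation":[-0.093,-0.4005,0],"rotation":[0,0,0]},{"jaw":95,"translation":[-0.093,-0.4005,0],"rotation":[0,0,0]},{"jaw":95,"translation":[-0.093,-0.4005,0],"rotation":[0,0,0]}]' 60
python3 - <<'E'
from h import *
np.set_printoptions(precision=4,suppress=True)
im,K,R,t=cam('wrist'); cv2.imwrite('pics/w8.png',im)
p=arm.get_obs()['ee_pos'];print(p,px([.543,-.2147,.182],K,R,t))
for d in arm.regions_of('wrist','weight55_center'): 
    m=d['mask']; y,x=np.nonzero(m); print(d['p'],x.min(),x.max(),y.min(),y.max())
E
```

```text
time_s: 15.98
ee_pos: [0.5417, -0.2157, 0.2374]
eef_rot: [179.9, -0.1, 179.8]
contact_force: [-0.1, 1.2, -0.3]
opening: 0.0813
gripper_force: 0.0
[ 0.5415 -0.2142  0.2377] [318.7375 221.732 ]
0.78 282 359 172 256
```

```bash
python3 -m pendant '[{"jaw":95,"translation":[-0.001,0.0005,0.03],"rotation":[0,0,0]},{"jaw":95,"translation":[-0.001,0.0005,0.06],"rotation":[0,0,0]},{"jaw":95,"translation":[-0.001,0.0005,0.074],"rotation":[0,0,0]},{"jaw":95,"translation":[-0.001,0.0005,0.08],"rotation":[0,0,0]},{"jaw":95,"translation":[-0.001,0.0005,0.08],"rotation":[0,0,0]},{"jaw":45,"translation":[-0.001,0.0005,0.08],"rotation":[0,0,0]},{"jaw":45,"translation":[-0.001,0.0005,0.08],"rotation":[0,0,0]},{"jaw":45,"translation":[-0.001,0.0005,0.08],"rotation":[0,0,0]},{"jaw":45,"translation":[-0.001,0.0005,0.08],"rotation":[0,0,0]},{"jaw":45,"translation":[-0.001,0.0005,0.08],"rotation":[0,0,0]},{"jaw":45,"translation":[-0.001,0.0005,0.08],"rotation":[0,0,0]},{"jaw":45,"translation":[-0.001,0.0005,0.08],"rotation":[0,0,0]}]' 60
python3 -m pendant '[{"jaw":45,"translation":[0,0,0],"rotation":[0,0,0]},{"jaw":45,"translation":[0,0,0],"rotation":[0,0,0]},{"jaw":45,"translation":[0,0,-0.005],"rotation":[0,0,0]},{"jaw":45,"translation":[0,0,-0.012],"rotation":[0,0,0]},{"jaw":45,"translation":[0,0,-0.025],"rotation":[0,0,0]},{"jaw":45,"translation":[0,0,-0.045],"rotation":[0,0,0]},{"jaw":45,"translation":[0,0,-0.075],"rotation":[0,0,0]},{"jaw":45,"translation":[0,0,-0.09],"rotation":[0,0,0]},{"jaw":45,"translation":[0,0,-0.09],"rotation":[0,0,0]},{"jaw":45,"translation":[0,0,-0.09],"rotation":[0,0,0]}]'
python3 - <<'E'
from h import *
np.set_printoptions(precision=4,suppress=True)
im,K,R,t=cam('wrist'); cv2.imwrite('pics/w9.png',im)
p=arm.get_obs()['ee_pos']; print(p,'expected held boss px',px(p+[0,0,.023],K,R,t),'66 boss',px([.543,-.2143,.152],K,R,t))
E
```

```text
time_s: 17.08
ee_pos: [0.5439, -0.2135, 0.161]
eef_rot: [-180.0, 0.1, -180.0]
contact_force: [-1.1, 4.6, 9.7]
opening: 0.053
gripper_force: 61.2
time_s: 17.92
ee_pos: [0.5433, -0.2138, 0.2499]
eef_rot: [-180.0, 0.1, 180.0]
contact_force: [-1.1, -1.0, -5.2]
opening: 0.0527
gripper_force: 64.5
[ 0.5428 -0.2135  0.2487] expected held boss px [318.1322 283.9861] 66 boss [316.7365 199.4977]
```

View pics/w9.png

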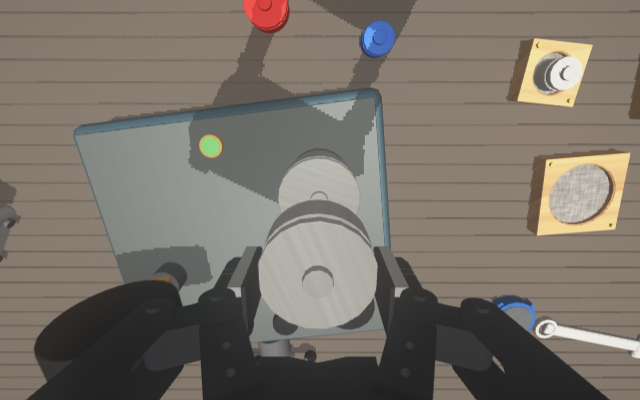

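The 55 mm weight is held centred, boss at (318,281). The 66 mm weight is undisturbed at (318,197). I'll carry it to case 55.

```bash
python3 -m pendant '[{"jaw":45,"translation":[-0.03,0.47,0],"rotation":[0,0,0]},{"jaw":45,"translation":[-0.03,0.47,0],"rotation":[0,0,0]},{"jaw":45,"translation":[-0.03,0.47,0],"rotation":[0,0,0]},{"jaw":45,"translation":[-0.03,0.47,0],"rotation":[0,0,0]},{"jaw":45,"translation":[-0.03,0.47,0],"rotation":[0,0,0]},{"jaw":45,"translation":[-0.03,0.47,0],"rotation":[0,0,0]},{"jaw":45,"translation":[-0.03,0.47,0],"rotation":[0,0,0]},{"jaw":45,"translation":[-0.03,0.47,0],"rotation":[0,0,0]},{"jaw":45,"translation":[-0.03,0.47,0],"rotation":[0,0,0]},{"jaw":45,"translation":[-0.03,0.47,0],"rotation":[0,0,0]},{"jaw":45,"translation":[-0.03,0.47,0],"rotation":[0,0,0]},{"jaw":45,"translation":[-0.03,0.47,0],"rotation":[0,0,0]}]'
python3 -m pendant '[{"jaw":45,"translation":[0,0,0],"rotation":[0,0,0]},{"jaw":45,"translation":[0,0,0.035],"rotation":[0,0,0]},{"jaw":45,"translation":[0,0,0.075],"rotation":[0,0,0]},{"jaw":45,"translation":[0,0,0.115],"rotation":[0,0,0]},{"jaw":45,"translation":[0,0,0.15],"rotation":[0,0,0]},{"jaw":45,"translation":[0,0,0.15],"rotation":[0,0,0]},{"jaw":45,"translation":[0,0,0.15],"rotation":[0,0,0]},{"jaw":45,"translation":[0,0,0.15],"rotation":[0,0,0]}]'
```

```text
time_s: 18.97
ee_pos: [0.5721, 0.2615, 0.2473]
eef_rot: [180.0, -0.1, -179.8]
contact_force: [-1.4, -0.6, -5.0]
opening: 0.0523
gripper_force: 65.1
time_s: 19.63
ee_pos: [0.5739, 0.2562, 0.1005]
eef_rot: [180.0, 0.1, 180.0]
contact_force: [0.1, 0.2, -4.5]
opening: 0.0526
gripper_force: 66.8
```

Now down 0.073 to about 0.0275.

```bash
python3 -m pendant '[{"jaw":45,"translation":[0,0,0.03],"rotation":[0,0,0]},{"jaw":45,"translation":[0,0,0.05],"rotation":[0,0,0]},{"jaw":45,"translation":[0,0,0.058],"rotation":[0,0,0]},{"jaw":45,"translation":[0,0,0.064],"rotation":[0,0,0]},{"jaw":45,"translation":[0,0,0.069],"rotation":[0,0,0]},{"jaw":45,"translation":[0,0,0.073],"rotation":[0,0,0]},{"jaw":45,"translation":[0,0,0.073],"rotation":[0,0,0]},{"jaw":45,"translation":[0,0,0.073],"rotation":[0,0,0]},{"jaw":45,"translation":[0,0,0.073],"rotation":[0,0,0]}]'
```

```text
time_s: 20.38
ee_pos: [0.574, 0.2566, 0.0272]
eef_rot: [180.0, 0.1, 180.0]
contact_force: [0.6, -0.1, 1.2]
opening: 0.0523
gripper_force: 67.5
```

```bash
python3 -m pendant '[{"jaw":90,"translation":[0,0,0.0005],"rotation":[0,0,0]},{"jaw":90,"translation":[0,0,0.0005],"rotation":[0,0,0]},{"jaw":90,"translation":[0,0,0.0005],"rotation":[0,0,0]},{"jaw":90,"translation":[0,0,0.0005],"rotation":[0,0,0]},{"jaw":90,"translation":[0,0,0.0005],"rotation":[0,0,0]},{"jaw":90,"translation":[0,0,-0.03],"rotation":[0,0,0]},{"jaw":90,"translation":[0,0,-0.07],"rotation":[0,0,0]},{"jaw":90,"translation":[0,0,-0.11],"rotation":[0,0,0]},{"jaw":90,"translation":[0,0,-0.15],"rotation":[0,0,0]},{"jaw":90,"translation":[0,0,-0.19],"rotation":[0,0,0]},{"jaw":90,"translation":[0,0,-0.21],"rotation":[0,0,0]},{"jaw":90,"translation":[0,0,-0.21],"rotation":[0,0,0]}]' 70
python3 - <<'E'
from h import *
np.set_printoptions(precision=4,suppress=True)
im,K,R,t=cam('wrist'); cv2.imwrite('pics/w10.png',im)
print(arm.get_obs()['ee_pos'],px([.5735,.2563,.048],K,R,t))
E
```

```text
time_s: 21.38
ee_pos: [0.5753, 0.2571, 0.2419]
eef_rot: [179.9, 0.5, 180.0]
contact_force: [0.2, 0.2, 0.2]
opening: 0.077
gripper_force: 0.0
[0.5743 0.2567 0.239 ] [316.0412 169.7882]
```

View pics/w10.png

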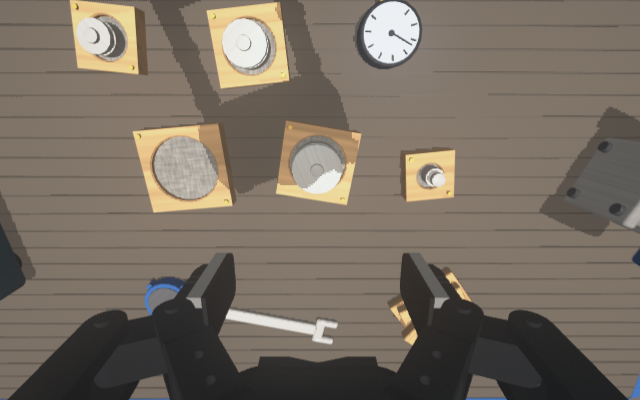

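```bash
python3 -m pendant '[{"jaw":100,"translation":[0.03,-0.47,0],"rotation":[0,0,0]},{"jaw":100,"translation":[0.03,-0.47,0],"rotation":[0,0,0]},{"jaw":100,"translation":[0.03,-0.47,0],"rotation":[0,0,0]},{"jaw":100,"translation":[0.03,-0.47,0],"rotation":[0,0,0]},{"jaw":100,"translation":[0.03,-0.47,0],"rotation":[0,0,0]},{"jaw":100,"translation":[0.03,-0.47,0],"rotation":[0,0,0]},{"jaw":100,"translation":[0.03,-0.47,0],"rotation":[0,0,0]},{"jaw":100,"translation":[0.03,-0.47,0],"rotation":[0,0,0]},{"jaw":100,"translation":[0.03,-0.47,0],"rotation":[0,0,0]},{"jaw":100,"translation":[0.03,-0.47,0],"rotation":[0,0,0]},{"jaw":100,"translation":[0.03,-0.47,0],"rotation":[0,0,0]},{"jaw":100,"translation":[0.03,-0.47,0],"rotation":[0,0,0]}]' 80
python3 -m pendant '[{"jaw":100,"translation":[0,0,0],"rotation":[0,0,0]},{"jaw":100,"translation":[0,0,0],"rotation":[0,0,0]},{"jaw":100,"translation":[0,0,0],"rotation":[0,0,0]}]'
python3 - <<'E'
from h import *
np.set_printoptions(precision=4,suppress=True)
im,K,R,t=cam('wrist'); cv2.imwrite('pics/w11.png',im)
p=arm.get_obs()['ee_pos'];print(p,px([.543,-.2147,.152],K,R,t))
for d in arm.regions_of('wrist','weight66_center'): 
    m=d['mask']; y,x=np.nonzero(m); print(d['p'],x.min(),x.max(),y.min(),y.max())
cv2.imwrite('pics/c11.png',cv2.resize(im[150:290,250:390],(600,600)))
E
```

```text
time_s: 22.43
ee_pos: [0.5421, -0.2186, 0.235]
eef_rot: [-180.0, -0.1, 179.8]
contact_force: [-1.1, -0.3, -0.3]
opening: 0.0858
gripper_force: 0.0
time_s: 22.68
ee_pos: [0.5429, -0.2126, 0.2355]
eef_rot: [179.9, -0.1, -180.0]
contact_force: [0.2, -0.1, -0.3]
opening: 0.085
gripper_force: 0.0
[ 0.543  -0.2123  0.2357] [314.3812 206.2851]
0.67 274 359 155 243
```

View pics/c11.png

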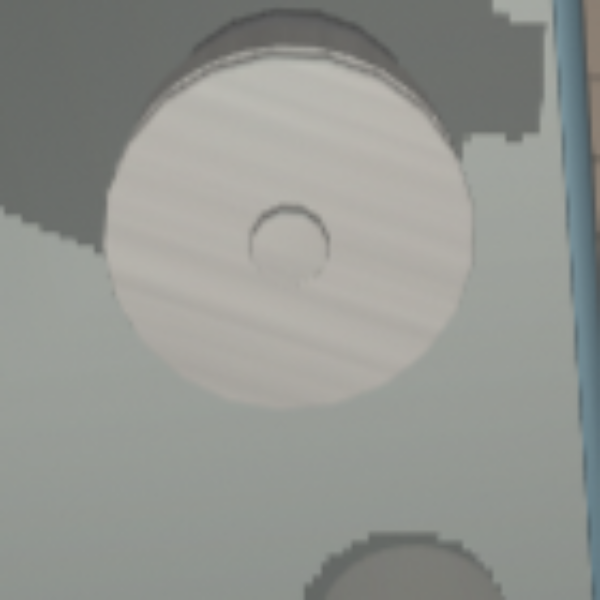

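The 55 mm weight sits flat, boss at (318,168). The 66 mm weight stands alone on the carrier, boss at (317.7,207.4). I'll grasp it now.

```bash
python3 -m pendant '[{"jaw":100,"translation":[0,-0.001,0.03],"rotation":[0,0,0]},{"jaw":100,"translation":[0,-0.001,0.06],"rotation":[0,0,0]},{"jaw":100,"translation":[0,-0.001,0.085],"rotation":[0,0,0]},{"jaw":100,"translation":[0,-0.001,0.1],"rotation":[0,0,0]},{"jaw":100,"translation":[0,-0.001,0.1075],"rotation":[0,0,0]},{"jaw":100,"translation":[0,-0.001,0.1075],"rotation":[0,0,0]},{"jaw":55,"translation":[0,-0.001,0.1075],"rotation":[0,0,0]},{"jaw":55,"translation":[0,-0.001,0.1075],"rotation":[0,0,0]},{"jaw":55,"translation":[0,-0.001,0.1075],"rotation":[0,0,0]},{"jaw":55,"translation":[0,-0.001,0.1075],"rotation":[0,0,0]},{"jaw":55,"translation":[0,-0.001,0.1075],"rotation":[0,0,0]},{"jaw":55,"translation":[0,-0.001,0.1075],"rotation":[0,0,0]}]' 80
python3 -m pendant '[{"jaw":55,"translation":[0,0,0],"rotation":[0,0,0]},{"jaw":55,"translation":[0,0,0],"rotation":[0,0,0]}]'
python3 -m pendant '[{"jaw":55,"translation":[0,0,-0.005],"rotation":[0,0,0]},{"jaw":55,"translation":[0,0,-0.012],"rotation":[0,0,0]},{"jaw":55,"translation":[0,0,-0.025],"rotation":[0,0,0]},{"jaw":55,"translation":[0,0,-0.045],"rotation":[0,0,0]},{"jaw":55,"translation":[0,0,-0.075],"rotation":[0,0,0]},{"jaw":55,"translation":[0,0,-0.11],"rotation":[0,0,0]},{"jaw":55,"translation":[0,0,-0.12],"rotation":[0,0,0]},{"jaw":55,"translation":[0,0,-0.12],"rotation":[0,0,0]},{"jaw":55,"translation":[0,0,-0.12],"rotation":[0,0,0]}]'
```

```text
time_s: 23.78
ee_pos: [0.5439, -0.2144, 0.1308]
eef_rot: [-180.0, 0.1, -180.0]
contact_force: [-1.7, 4.7, 10.8]
opening: 0.0627
gripper_force: 85.0
time_s: 23.95
ee_pos: [0.5439, -0.2144, 0.1308]
eef_rot: [-180.0, 0.1, -180.0]
contact_force: [-2.1, 4.6, 10.7]
opening: 0.0629
gripper_force: 85.0
time_s: 24.7
ee_pos: [0.5429, -0.2145, 0.2482]
eef_rot: [-180.0, 0.0, 180.0]
contact_force: [0.3, -0.3, -9.6]
opening: 0.0627
gripper_force: 90.7
```

```bash
python3 -m pendant '[{"jaw":55,"translation":[-0.0365,0.317,0],"rotation":[0,0,0]},{"jaw":55,"translation":[-0.0365,0.317,0],"rotation":[0,0,0]},{"jaw":55,"translation":[-0.0365,0.317,0],"rotation":[0,0,0]},{"jaw":55,"translation":[-0.0365,0.317,0],"rotation":[0,0,0]},{"jaw":55,"translation":[-0.0365,0.317,0],"rotation":[0,0,0]},{"jaw":55,"translation":[-0.0365,0.317,0],"rotation":[0,0,0]},{"jaw":55,"translation":[-0.0365,0.317,0],"rotation":[0,0,0]},{"jaw":55,"translation":[-0.0365,0.317,0],"rotation":[0,0,0]},{"jaw":55,"translation":[-0.0365,0.317,0],"rotation":[0,0,0]},{"jaw":55,"translation":[-0.0365,0.317,0],"rotation":[0,0,0]},{"jaw":55,"translation":[-0.0365,0.317,0],"rotation":[0,0,0]}]'
python3 -m pendant '[{"jaw":55,"translation":[0,0,0.035],"rotation":[0,0,0]},{"jaw":55,"translation":[0,0,0.075],"rotation":[0,0,0]},{"jaw":55,"translation":[0,0,0.115],"rotation":[0,0,0]},{"jaw":55,"translation":[0,0,0.15],"rotation":[0,0,0]},{"jaw":55,"translation":[0,0,0.15],"rotation":[0,0,0]},{"jaw":55,"translation":[0,0,0.15],"rotation":[0,0,0]},{"jaw":55,"translation":[0,0,0.15],"rotation":[0,0,0]}]'
python3 - <<'E'
from h import *
np.set_printoptions(precision=4,suppress=True)
im,K,R,t=cam('wrist','w12.png'); p=arm.get_obs()['ee_pos']; print(p,'held boss',px(p+[0,0,.021],K,R,t),'well',px([.5796,.1028,.0165],K,R,t))
E
```

```text
time_s: 25.62
ee_pos: [0.5788, 0.1021, 0.2469]
eef_rot: [-180.0, -0.2, -180.0]
contact_force: [-0.2, 0.2, -7.5]
opening: 0.0625
gripper_force: 91.4
time_s: 26.2
ee_pos: [0.5805, 0.1016, 0.0998]
eef_rot: [180.0, 0.1, 179.9]
contact_force: [0.1, 1.0, -6.6]
opening: 0.0627
gripper_force: 95.1
[0.581  0.1018 0.1005] held boss [318.0484 285.9766] well [318.9864 204.8132]
```

View pics/w12.png

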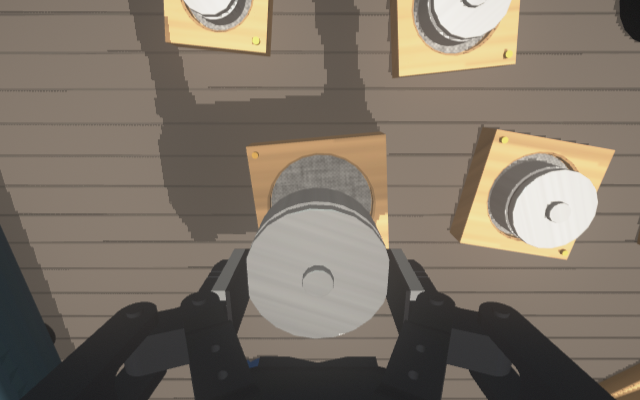

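The 66 mm weight is held centred with its boss at (318,282), and the well is centred on column 321. I'll lower it.

```bash
python3 -m pendant '[{"jaw":55,"translation":[0.001,0.0015,0.03],"rotation":[0,0,0]},{"jaw":55,"translation":[0.001,0.0015,0.05],"rotation":[0,0,0]},{"jaw":55,"translation":[0.001,0.0015,0.057],"rotation":[0,0,0]},{"jaw":55,"translation":[0.001,0.0015,0.063],"rotation":[0,0,0]},{"jaw":55,"translation":[0.001,0.0015,0.068],"rotation":[0,0,0]},{"jaw":55,"translation":[0.001,0.0015,0.0715],"rotation":[0,0,0]},{"jaw":55,"translation":[0.001,0.0015,0.0715],"rotation":[0,0,0]},{"jaw":55,"translation":[0.001,0.0015,0.0715],"rotation":[0,0,0]},{"jaw":55,"translation":[0.001,0.0015,0.0715],"rotation":[0,0,0]}]'
```

```text
time_s: 27.0
ee_pos: [0.5798, 0.1038, 0.0289]
eef_rot: [180.0, 0.1, 180.0]
contact_force: [-3.1, -1.6, 8.1]
opening: 0.0627
gripper_force: 97.0
```

Seated: the vertical force went from −7 N to +8 N. Now I'll release it.

```bash
python3 -m pendant '[{"jaw":100,"translation":[0,0,0],"rotation":[0,0,0]},{"jaw":100,"translation":[0,0,0],"rotation":[0,0,0]},{"jaw":100,"translation":[0,0,0],"rotation":[0,0,0]},{"jaw":100,"translation":[0,0,0],"rotation":[0,0,0]},{"jaw":100,"translation":[0,0,0],"rotation":[0,0,0]},{"jaw":100,"translation":[0,0,-0.03],"rotation":[0,0,0]},{"jaw":100,"translation":[0,0,-0.07],"rotation":[0,0,0]},{"jaw":100,"translation":[0,0,-0.11],"rotation":[0,0,0]},{"jaw":100,"translation":[0,0,-0.15],"rotation":[0,0,0]},{"jaw":100,"translation":[0,0,-0.19],"rotation":[0,0,0]},{"jaw":100,"translation":[0,0,-0.21],"rotation":[0,0,0]},{"jaw":100,"translation":[0,0,-0.21],"rotation":[0,0,0]}]'
python3 -m pendant '[{"jaw":100,"translation":[0,0,0],"rotation":[0,0,0]},{"jaw":100,"translation":[0,0,0],"rotation":[0,0,0]},{"jaw":100,"translation":[0,0,0],"rotation":[0,0,0]}]'
python3 - <<'E'
from h import *
im,K,R,t=cam('wrist','w13.png'); print(arm.get_obs()['ee_pos'],[px(p,K,R,t).round(1) for p in ([.5796,.1028,.05],[.5735,.2563,.048],[.4505,.186,.046],[.4425,.0397,.044])])
E
```

```text
time_s: 28.0
ee_pos: [0.5809, 0.1041, 0.2426]
eef_rot: [180.0, 0.5, 180.0]
contact_force: [1.3, -0.3, 0.3]
opening: 0.0854
gripper_force: 0.0
time_s: 28.25
ee_pos: [0.5781, 0.1038, 0.2359]
eef_rot: [-180.0, -0.1, 180.0]
contact_force: [-0.4, 0.4, -0.7]
opening: 0.0852
gripper_force: 0.0
[0.57807691 0.10378938 0.23590748] [array([316.4, 176.4]), array([463.7, 170.3]), array([405.2,  40.7]), array([248.6,  31.6])]
```

View pics/w13.png

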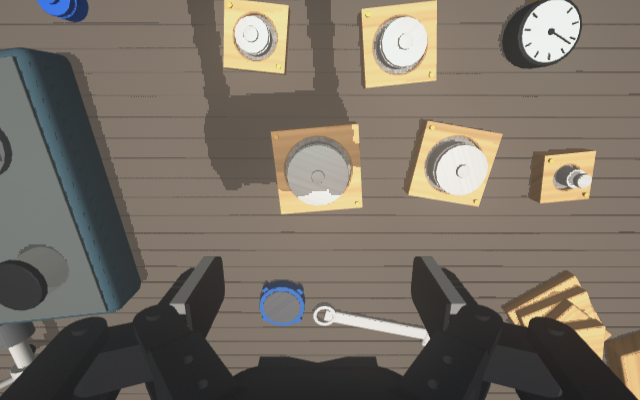

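All four weights lie flat in their wells, with bosses at (318,177), (461,171), (404,41) and (251,34), each within about 3 px of prediction. The gripper is clear of everything.

```bash
python3 -c "
from plant import arm
print(arm.sign_off())"
```

```text
the job is handed in; nothing more can be done
None
```

All four weights came off the stack in order and are lying flat in their own wells, released, and the job is handed in at about 28 s of the 122 s allowed; no verdict came back.

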